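Pin an inlay-routing template to its fixture

ROBOT

A 6-joint arm with a two-finger parallel gripper is mounted at the origin on the work surface. World frame = base frame: x ahead of the robot, y to its left, z up, the work surface at z = 0. Lengths are in mm, angles in degrees, forces in N, time in s.
With the tool pointing down it reaches from about 350 to 850 mm from the base axis. Payload 8.1 kg.
Tool frame: the origin (TCP) lies midway between the tips of the shut fingers; the grasp point (between the pads) lies 19 mm behind it; z points along the fingers, y is the line along which they close (so a half turn about z gives the same grasp; the last joint's range is limited). The gripper opens to 85 mm and grips with 20 to 120 N. Pads are 22 mm wide; open, the fingers measure 114 mm over their backs; the gripper's body (76 mm by 85 mm) begins 54 mm behind the grasp point. The pads swing forward as they close: fully open they stand 13 mm farther back than shut.
Start: joints at [60.825, 7.471, 85.268, -0, 87.261, -4.893], TCP at [246.716, 546.934, 231.292] pointing down, gripper open.
Joint ranges: [-169.43, 169.43], [-51.17, 129.36], [1.28, 143.12], [-76.62, 256.62], [0, 156.53], [-152.29, 152.29]. Speed limits (degrees/s): [136.94, 136.94, 159.86, 180, 180, 180].

INTERFACE

Orientations are given as a 3x3 rotation matrix whose columns are the frame's x, y, z axes.
In Python, from station import manip gives the robot as it stands.
- The arm moves only by the tool apply_moves, never from a script. Its argument "rows" is a list of rows, each a list of 5 numbers: the shift along the tool's x, y, z in mm, then the turn about the tool's z in rad, then the finger opening in mm, from 0 to 85.4. In form: [[tx, ty, tz, roll, gripper], ...]. A call has 1 to 12 rows; each row shifts and turns the commanded pose from where the row before left it, along the tool's axes as they then stand; what a row does not reach is not made up. A row lasts 1/12 s, in which the tool goes at most 41.7 mm and 7.16 degrees, less where a joint would pass 70% of its speed; a pose out of reach is approached as far as the arm can. A call is refused whole if a number of a shift passes 41.7 or a number of a turn 0.125, either way. A call with a gripper value outside its range is refused whole. The fingers move at their own pace and stop on an object; "force" is the grip in N (left out, the last holds). Time passes only in rows, so rows that do not move let the fingers close. It gives the time, the measured TCP pose, the force, the opening and the grip force at its end, in the units of the state.
- manip.sense(): the state, without advancing time (a new reading comes with each control period).
- manip.grab_frame(name): name is "side" or "top" or "wrist"; returns (picture, depth): 420x560x3 uint8, red, green, blue; 420x560 float32, mm along the optical axis (not along the pixel's ray), 0 where there is no reading.
- manip.camera_info(name): a dict with "fx", "fy", "cx", "cy" (pixels), "k1" (the pictures are not rectified: a ray, as slopes to the right and down, at radius r is drawn at 1 + k1 r^2 times it, then the intrinsics apply), "origin" and "attitude" of the camera in the world; the wrist camera has in their place "tool_from_camera" (4x4, takes a point from camera to tool coordinates, whose origin is the TCP and whose axes are the flange's). Camera axes: x right, y down, z forward; pixel columns grow to the right and rows downward; lengths in mm; the calibration is good to about 2 mm. A picture is of the moment at which its call begins: read the wrist's pose just before it. camera_info takes no time and is no camera call.
- manip.sign_off(): hands the job in; it is judged then, once.
The state is a dict: "clock": time; "joints": joint angles; "qvel": joint speeds; "effort": joint torques, N m; "position": TCP position; "ee_rot": TCP orientation; "force": force on the tool from outside, world axes, zero at the start; "wrist_torque": the same for the moment, N m; "opening": finger opening in mm; "gripper_force": force on a finger pad.
Only numpy, scipy, OpenCV 4.12 (cv2) and the standard library are available. Lean on these libraries where they do the work, as an engineer would, in place of code of your own. Each camera call takes 0.05 s, during which the arm holds its last target. There are 200 camera calls.

TASK

Swing the routing template round by its wooden knob until its steel bush lies over the index block in the plywood bed, then lock it there with the locating pin that has the plain straight grip. The pin is a close fit: start it in the template's bush leaning well over (ten degrees or more), lower edge first, straighten it there, feel for the index block's bore below, shifting pin and template together, and slide it gently home until its collar sits on the template; never force it. Let go of it there, and do not disturb the other things on the bench.

Things in the scene. Friction and masses are not known exactly. Their poses are not given: they have to be found in the camera images.
- slot (a point): Middle of the 90 x 41 mm slot in the plywood bed that carries the index block, at the bed's top, 45 mm above the table; frame as the bed's. The aluminium block (70 x 40 mm, top flush with the bed) is clamped off the middle, by a different amount for each job, up to 9 mm along x. At its centre is the bore: 17 mm wide, 34 mm deep, in a dark ring; the template hides it when over it.
- bed: The plywood bed of the routing fixture with all it carries (template, index block), 240 x 340 x 45 mm, fixed to the table, flat, ahead of the robot; origin at the centre of its underside. x along the dark fingerboard let into it, away from the robot; y from the pivot to the slot. Middle of the slot at (0, 110, 45) mm and pivot at (0, -130, 57.5) mm in its frame.
- pivot (a point): Point on the vertical axis of the template's pivot bolt, at the template's top surface (57.5 mm above the table). Fixed to the bed, 240 mm from the middle of the slot. Frame as the bed's. The bolt's head stands 10 mm above the template.
- bush (a point): Centre of the mouth of the steel-lined hole near the free end of the template, at the template's top surface, 57.5 mm above the table. Hole 17 mm wide, straight through the 12 mm template, 240 mm from the pivot. z up, y from the pivot to the bush. The template is a flat brown board, 70 to 100 mm wide, that lies on the bed.
- knob (a point): Centre of the turned wooden knob on the template: 26 mm in diameter and 26 mm tall on an 8 mm neck 16 mm thick; this point is 21 mm above the template (78.5 mm above the table), the knob's top 34 mm above it; 150 mm from the pivot on the line to the bush. Frame as the bush's.
- template (a joint): Swing of the template about the pivot, rad: 0 when its bush is right over the middle of the slot, positive when its free end is turned towards the robot; starts at 0.25 to 0.45, range -0.12 to 0.6. A light steady friction (0.25 N m: about 1 N at the bush, 1.7 N at the knob); it stays where it is left, and follows a pin that is moved in its bush.
- pin_mid (a point): Half-way up the axis of the locating pin to be used, 46 mm above its foot, at the top face of its collar; z up its axis. The pin stands upright in one of the three holes (any of them) of the dark wooden rack to the robot's right, its collar resting on the rack's top, so that this point is 56 mm above the table.
- pin: That locating pin, steel, 92 mm long, about 0.19 kg, origin at the centre of its foot, z up its axis: shank 16 mm in diameter, 40 mm long, foot chamfered 1 mm; collar 30 mm in diameter, 6 mm thick; above it a plain round knurled grip, 18 mm in diameter, 46 mm tall. Home, the collar sits on the template and the foot is 27.5 mm down in the index block's bore.
- pin_tip (a point): Centre of the flat foot of the locating pin, 46 mm below pin_mid along its axis.
- pin_collar (a point): Centre of the underside of the locating pin's collar, 40 mm above its foot on the axis; level with the template's top when the pin is home.
- rack: Dark wooden pin rack, 260 x 60 x 50 mm, fixed; origin at the centre of its underside, x along its length. Holes 20 mm wide at its centre and 80 mm to either side along x.
- tee_pin: Another pin, with a 60 mm cross-bar on top, 40 mm shank in the rack, about 91 mm tall; origin at its foot. Not to be used.
- ball_pin: Another pin, with a black ball of 30 mm on top, 101 mm tall; origin at its foot. Not to be used.
- tin: Small aluminium tin, 42 mm wide, 18 mm tall, standing on the bed; origin at its underside.
- knife: Craft knife with an orange handle, 147 mm long, lying on the bed; origin under its middle.
- glue: Glue bottle, 54 mm wide, 150 mm tall, standing on the table; origin at its underside.
- mallet: Wooden mallet, 270 mm long, lying on the table to the robot's left; origin on the table under its middle, x along it towards the head.
- sanding_block: Cork sanding block, 110 x 67 x 40 mm, lying on the table; origin at its underside.
Things that resemble listed ones, but are neither listed nor needed, are in the scene too. Leave any purple look-alike of the pin alone.

How it is judged (in metres and radians):
On the way, in this order (a step that is already met when the one before it is completed fails the run):
1. the template is swung over: its bush lies over the index block, within 14 mm of the middle of the slot (horizontal distance between bush and slot below 0.014 m), for 0.2 s.
2. the pin is started edge first: its foot in the template's bush (middle 0.5 mm or more down, within 6 mm of the axis) while it leans by 0.1 rad or more (angle between pin_tip's own z axis and vertical above 0.1 rad and z of pin_tip in the frame of bush between -0.012 and -0.0005 m and horizontal distance between pin_tip and bush below 0.006 m), for 0.1 s.
At the end, for the whole second after the job is handed in: the pin stands upright (within 3 degrees) through the template's bush (foot within 3 mm of its axis) and in the index block's bore (foot 25 mm or more below the bed's top, within 14 mm of the middle of the slot), its collar on the template (within 2 mm), at rest (z of pin_collar in the frame of bush below 0.002 m and z of pin_tip in the frame of slot below -0.025 m and horizontal distance between pin_tip and slot below 0.014 m and horizontal distance between pin_tip and bush below 0.003 m and angle between pin_mid's own z axis and vertical below 0.05 rad and linear speed of pin below 0.01 m/s); the robot touches nothing.
It fails at once if the pin is forced: it presses on the template, the block or the bed with more than 50 N (contact force between pin and bed above 50 N).
It fails at once if another thing is disturbed: one of the other two pins, the tin, knife, glue bottle, mallet or sanding block is moved by more than 30 mm (distance of any of tee_pin, ball_pin, tin, knife, glue, mallet, sanding_block from where it was at the start of the episode above 0.03 m).
It also fails if it takes over 72 s, if anything falls off the work surface, if the arm or the gripper's body presses on something with over 40 N, if the wrist force passes 120 N, or if a joint passes its speed limit or range.

## Working session

There is one attempt and no reset: what is moved stays moved. The work goes in short steps, Python scripts to look and compute and a tool call to move; the robot and the scene stay as the last step left them, time stands still between calls to the robot, and variables do not carry over. Pictures are saved under pics/ and viewed, at most 10 in all, crops included, and the job is handed in when it is done.

Besides the shell and the picture viewer there is one more tool, called after "Call:" by a JSON object that holds its "api" and its "payload". apply_moves: Moves the arm, as the interface text tells. Its arguments: {"type":"object","properties":{"rows":{"type":"array"},"force":{"type":"number"}},"required":["rows"]}

```bash
mkdir -p pics; ls; cat > h.py <<'E'
import numpy as np, cv2
from station import manip
def cam(n,s=None):
    c=manip.camera_info(n)
    if n=="wrist":
        T=np.array(c["tool_from_camera"]); R=np.array(s["ee_rot"]);p=np.array(s["position"])
        return c,R@T[:3,:3],R@T[:3,3]+p
    return c,np.array(c["attitude"]),np.array(c["origin"])
def ray(c,u,v):
    K=np.array([[c["fx"],0,c["cx"]],[0,c["fy"],c["cy"]],[0,0,1.]])
    xd,yd=(u-c["cx"])/c["fx"],(v-c["cy"])/c["fy"]; x,y=xd,yd
    for _ in range(20):
        f=1+c["k1"]*(x*x+y*y); x,y=xd/f,yd/f
    return np.array([x,y,np.ones_like(x)]) 
def onplane(C,u,v,z):
    c,R,o=C; d=R@ray(c,np.float64(u),np.float64(v)); return o+d*(z-o[2])/d[2]
def pt(C,u,v,dep):
    c,R,o=C; return o+R@(ray(c,np.float64(u),np.float64(v))*dep)
def proj(C,P):
    c,R,o=C; q=R.T@(np.array(P,float)-o); x,y=q[0]/q[2],q[1]/q[2]; f=1+c["k1"]*(x*x+y*y)
    return c["cx"]+c["fx"]*x*f, c["cy"]+c["fy"]*y*f
E
python3 - <<'E'
from h import *
for n in("top","side"):
    im,d=manip.grab_frame(n); np.savez(f"{n}0.npz",im=im,d=d); cv2.imwrite(f"pics/{n}0.png",cv2.resize(im[...,::-1],(800,600),interpolation=cv2.INTER_CUBIC))
    print(n,manip.camera_info(n))
print(manip.camera_info("wrist")); print(manip.sense())
E
```

```text
pics
top {'fx': 502.196874347706, 'fy': 502.196874347706, 'cx': 275.8565172323081, 'cy': 204.0194482822847, 'k1': -0.10379834148648272, 'origin': array([ 406.49283721,   50.52846677, 1607.87450408]), 'attitude': array([[-0.00235627, -0.99661135,  0.08222089],
       [-0.99999542,  0.00250465,  0.00170156],
       [-0.00190173, -0.0822165 , -0.99661268]])}
side {'fx': 430.5153125478215, 'fy': 430.5153125478215, 'cx': 286.92300854277426, 'cy': 207.12541850604853, 'k1': -0.11439550145144178, 'origin': array([ 108.48548395, -596.89756223,  819.25740154]), 'attitude': array([[ 0.82630821, -0.39811047,  0.3984003 ],
       [-0.56317668, -0.57544296,  0.59304083],
       [-0.00683912, -0.71440427, -0.69969977]])}
{'fx': 324.8639870888952, 'fy': 324.8639870888952, 'cx': 276.4518216422761, 'cy': 213.3103393975052, 'k1': -0.07460940423236244, 'tool_from_camera': array([[-3.03033253e-04, -9.49167142e-01, -3.14772370e-01,
         8.11027489e+01],
       [ 9.99999603e-01, -2.39470828e-05, -8.90495404e-04,
        -3.97479657e-01],
       [ 8.37691098e-04, -3.14772515e-01,  9.49166773e-01,
      
[... 207 characters left out ...]
        8.72619238e+01, -4.89421630e+00]), 'qvel': array([-0.02346022, -0.09732477, -0.17649781,  0.0427041 ,  0.06058308,
       -0.04877564]), 'effort': array([ 1.26997205e-03, -5.70946276e+01, -5.01946592e+01, -2.09596501e-04,
        8.04640440e-03,  6.14701617e-05]), 'position': array([246.4719017 , 546.48579291, 230.33652168]), 'ee_rot': array([[-9.11544387e-01,  4.11200895e-01, -8.08766252e-04],
       [ 4.11201671e-01,  9.11543181e-01, -1.48848030e-03],
       [ 1.25160930e-04, -1.68938190e-03, -9.99998565e-01]]), 'force': array([-0.62827367,  0.42138107,  0.05130755]), 'wrist_torque': array([ 0.04637989,  0.02696696, -0.01059714]), 'gripper_force': 0.0, 'opening': 85.64703548238583}
```

View pics/top0.png

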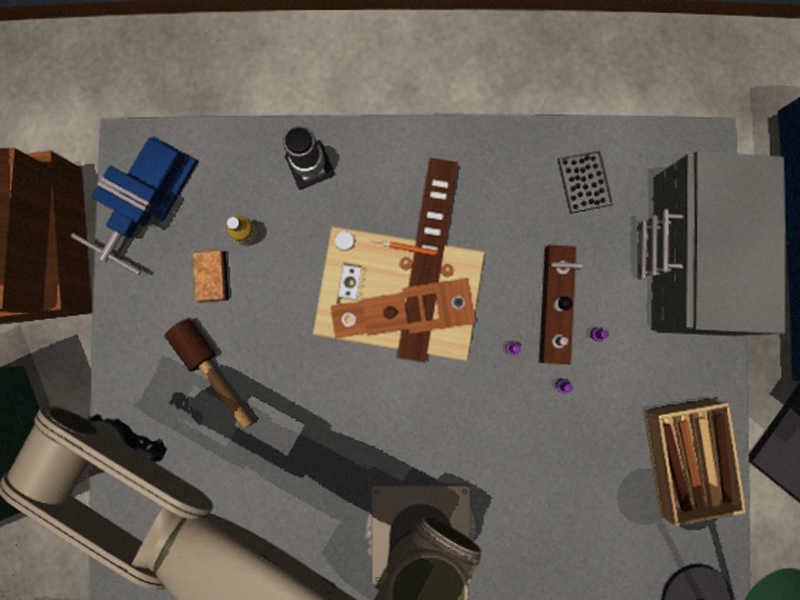

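View pics/side0.png

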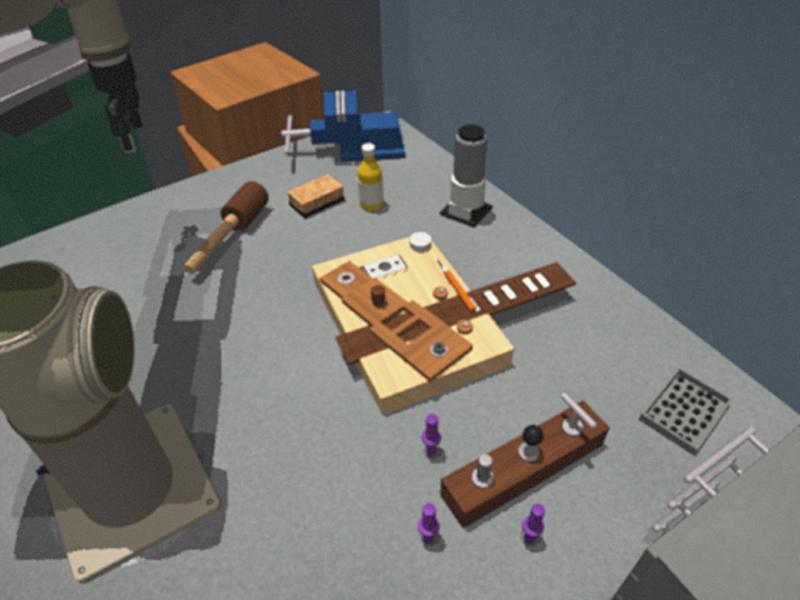

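The top view shows the pivot at (458,302), the bush at (348,320), the knob at (390,312) and the block's bore at (350,283). The plain pin is at (561,341), the rack hole nearest the robot. Tee and ball pins sit further away, purple look-alikes stand around the rack, and the tin and knife are at the far edge of the bed.

```bash
python3 - <<'E'
from h import *
s=manip.sense()
D=np.load("top0.npz");im,d=D["im"],D["d"];C=cam("top")
for n,u,v,z in[("pivot",458,302,67.5),("bush",348,320,57.5),("knob",390,312,91.5),("bore",350,283,45),("pin",561,341,102),("rackA",547,246,50),("rackB",577,246,50),("rackC",541,362,50),("rackD",572,362,50),("bedA",331,227,45),("bedB",485,250,45),("bedC",468,360,45),("bedD",313,333,45)]:
    u,v=u/1.42857,v/1.42857
    print(n,onplane(C,u,v,z).round(1),pt(C,u,v,d[int(round(v)),int(round(u))]).round(1))
D=np.load("side0.npz");im,d=D["im"],D["d"];C=cam("side")
print("side")
for n,u,v,z in[("pivot",439,348,67.5),("bush",346,278,57.5),("knob",378,290,91.5),("bore",384,266,45),("pin",486,458,102)]:
    u,v=u/1.42857,v/1.42857
    print(n,onplane(C,u,v,z).round(1),pt(C,u,v,d[int(round(v)),int(round(u))]).round(1))
# bed plane fit: wood top rectangle from heights in the top view
D=np.load("top0.npz");im,d=D["im"],D["d"];C=cam("top")
vv,uu=np.mgrid[0:420,0:560]
c,R,o=C
r=np.array([[0]]) 
P=np.stack([pt(C,uu[i,j],vv[i,j],d[i,j]) for i in range(140,270) for j in range(200,430)]).reshape(130,230,3)
def rect(m,n):
    k=max(cv2.findContours(m.astype(np.uint8),0,1)[0],key=cv2.contourArea); (a,b),wh,t=cv2.minAreaRect(k)
    bx=cv2.boxPoints(((a,b),wh,t)); print(n,[onplane(C,x+200,y+140,45 if n=='bed' else 50).round(0)[:2] for x,y in bx],onplane(C,a+200,b+140,45 if n=='bed' else 50))
hsv=cv2.cvtColor(im,cv2.COLOR_RGB2HSV)[140:270,200:430]
m=(P[...,2]>30)
m1=m.copy(); m1[:,150:]=0; 
rect(cv2.morphologyEx(m1.astype(np.uint8),cv2.MORPH_OPEN,np.ones((25,25))),'bed')
m2=m.copy(); m2[:,:165]=0; rect(cv2.morphologyEx(m2.astype(np.uint8),cv2.MORPH_OPEN,np.ones((9,9))),'rack')
E
```

```text
pivot [510.4 -84.4  67.5] [510.6 -84.6  65.7]
bush [472.7 153.   57.5] [473.2 153.8  44.9]
knob [488.   61.9  91.5] [487.8  61.8  94.5]
bore [554.2 149.7  45. ] [557.4 151.7  11.9]
pin [ 425.1 -298.2  102. ] [ 425.1 -298.2  102. ]
rackA [ 634.6 -283.6   50. ] [ 637.  -287.3   33. ]
rackB [ 634.6 -350.5   50. ] [ 641.2 -362.     5.1]
rackC [ 380.5 -265.6   50. ] [ 380.1 -269.7   29.6]
rackD [ 380.  -333.7   50. ] [ 379.3 -343.5   10.4]
bedA [678.5 192.   45. ] [678.4 192.   45.3]
bedB [ 626.5 -147.1   45. ] [ 632.3 -152.3    3.5]
bedC [ 385.6 -107.1   45. ] [ 385.  -111.4    2. ]
bedD [445.  230.1  45. ] [444.9 229.5  50.7]
side
pivot [507.6 -85.4  67.5] [508.  -84.8  66.7]
bush [472.5 153.9  57.5] [478.  165.2  46. ]
knob [486.1  62.8  91.5] [486.5  63.5  90.8]
bore [554.6 154.1  45. ] [559.8 163.   35.9]
pin [ 427.1 -299.4  102. ] [ 426.8 -299.7  102.8]
bed [array([413., 168.]), array([661., 152.]), array([ 640., -137.]), array([ 393., -117.])] [525.82832602  16.67512774  45.        ]
rack [array([ 380., -266.]), array([ 638., -283.]), array([ 634., -350.]), array([ 377., -331.])] [ 506.39820955 -307.11902464   50.        ]
```

Call:
{"api": "apply_moves", "payload": {"rows": [[0, 0, 0, 0.124, 85], [0, 0, 0, 0.124, 85], [0, 0, 0, 0.124, 85], [0, 0, 0, 0.124, 85], [0, 0, 0, 0.124, 85], [0, 0, 0, 0.124, 85], [0, 0, 0, 0.124, 85], [0, 0, 0, 0.124, 85], [-32, 10, 5, 0, 85], [-32, 10, 5, 0, 85], [-32, 10, 5, 0, 85], [-32, 10, 5, 0, 85]], "force": 40}}

```text
clock: 1.1
position: [306.0, 425.2, 210.4]
ee_rot: [[-0.155, 0.988, -0.001], [0.988, 0.155, -0.001], [-0.001, -0.001, -1.0]]
force: [0.8, -0.8, 1.2]
opening: 85.0
gripper_force: 0.0
```

Call:
{"api": "apply_moves", "payload": {"rows": [[-32, 10, 5, 0, 60], [-32, 10, 5, 0, 60], [-32, 10, 5, 0, 60], [-32, 10, 5, 0, 60], [-32, 10, 5, 0, 60], [-32, 10, 5, 0, 60], [-32, 10, 5, 0, 60], [-32, 10, 5, 0, 60], [-32, 10, 5, 0, 60], [-32, 10, 5, 0, 60], [-32, 10, 5, 0, 60], [-35, 14, 5, 0, 60]]}}

```text
clock: 2.1
position: [488.0, 62.1, 150.7]
ee_rot: [[-0.155, 0.988, -0.001], [0.988, 0.155, 0.0], [0.0, -0.001, -1.0]]
force: [-0.6, -0.5, 0.8]
opening: 60.2
gripper_force: 0.0
```

```bash
python3 - <<'E'
from h import *
manip.grab_frame("top")
s=manip.sense()
im,d=manip.grab_frame("wrist"); np.savez("w1.npz",im=im,d=d,p=s["position"],R=s["ee_rot"])
cv2.imwrite("pics/w1.png",cv2.resize(im[...,::-1],(800,600),interpolation=cv2.INTER_CUBIC))
print(s["position"],s["ee_rot"].round(4),s["force"],s["opening"])
C=cam("wrist",s)
for n,P in(("knob",(487.5,62.3,91.5)),("bore",(554.4,151.5,45)),("bush",(472.7,153.5,57.5))):print(n,np.array(proj(C,P))*1.42857)
E
```

```text
[490.62634924  56.41957833 149.9469613 ] [[-1.521e-01  9.884e-01  6.000e-04]
 [ 9.884e-01  1.521e-01 -3.500e-03]
 [-3.500e-03  0.000e+00 -1.000e+00]] [-2.77899358 -5.60718924 -0.47370378] 59.82453279169179
knob [391.29163803 319.89672574]
bore [547.38861618 144.91436131]
bush [389.74333457 111.70682665]
```

View pics/w1.png

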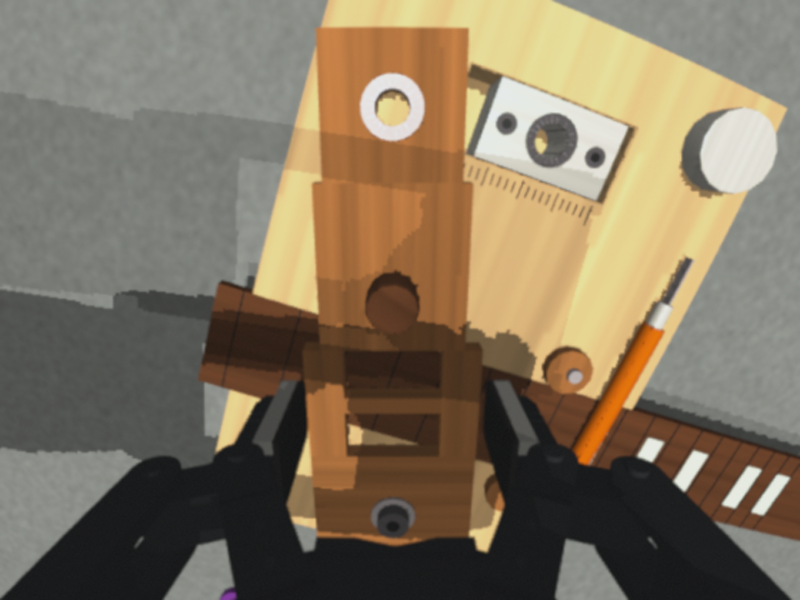

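The wrist view shows the bush at (392,107), the block bore at (551,139), the knob at (392,302) and the pivot bolt at (392,512). The tin at (735,150) and the knife are on the right, clear of the swing. I'll measure each on its own plane.

```bash
python3 - <<'E'
from h import *
s0=manip.sense();print(s0["position"],s0["force"])
D=np.load("w1.npz");s=dict(position=D["p"],ee_rot=D["R"]);C=cam("wrist",s);im=D["im"];d=D["d"]
k=1.42857
R={}
for n,u,v,z in(("bush",392,107,57.5),("bore",551,139,45),("knob",392,302,91.5),("pivot",392,512,67.5),("tin",740,150,63)):
    R[n]=onplane(C,u/k,v/k,z); print(n,R[n].round(1), d[int(v/k),int(u/k)])
# refine bush: bright ring ellipse
g=cv2.cvtColor(im,cv2.COLOR_RGB2GRAY);hs=cv2.cvtColor(im,cv2.COLOR_RGB2HSV)
m=((hs[...,1]<50)&(g>150)).astype(np.uint8); m[:,:240]=0;m[:,310:]=0;m[:45]=0;m[110:]=0
c=max(cv2.findContours(m,0,1)[0],key=cv2.contourArea);e=cv2.fitEllipse(c);print(e);R["bush"]=onplane(C,*e[0],57.5);print("bush",R["bush"])
# bore ring: dark inside block
m=((g<110)).astype(np.uint8); m[:,:365]=0;m[:,406]=0;m[:,407:]=0;m[:75]=0;m[120:]=0
c=max(cv2.findContours(m,0,1)[0],key=cv2.contourArea);e=cv2.fitEllipse(c);print(e);R["bore"]=onplane(C,*e[0],45);print("bore",R["bore"])
p=R["pivot"]
for n in("bush","bore","knob"):
    w=R[n]-p;print(n,np.hypot(*w[:2]),np.degrees(np.arctan2(w[1],w[0])))
E
```

```text
[489.30749651  59.06152968 150.16426133] [ 0.25579934  0.68446607 -0.28712777]
bush [473.4 155.7  57.5] 227.46948
bore [555.6 154.6  45. ] 259.21252
knob [486.5  70.9  91.5] 210.295
pivot [507.8 -70.7  67.5] 281.4761
tin [645.4 165.8  63. ] 217.26566
((274.2811584472656, 74.40940856933594), (43.80267333984375, 45.86062240600586), 179.60357666015625)
bush [473.31263684 156.04797352  57.5       ]
((385.8631591796875, 97.9731674194336), (32.050758361816406, 36.28470993041992), 24.49818992614746)
bore [555.78628187 154.20931209  45.        ]
bush 229.3622663460226 98.64714932420657
bore 229.9790770918617 77.95569626580473
knob 143.24126380948763 98.54186305987872
```

Call:
{"api": "apply_moves", "payload": {"rows": [[3, 0, 20, 0, 60], [0, 0, 20, 0, 60], [0, 0, 20, 0, 60], [0, 0, 14, 0, 60], [0, 0, 10, 0, 60], [0, 0, 0, 0, 60], [0, 0, 0, 0, 20], [0, 0, 0, 0, 20], [0, 0, 0, 0, 20], [0, 0, 0, 0, 20], [0, 0, 0, 0, 20], [0, 0, 0, 0, 20]], "force": 40}}

```text
clock: 3.2
position: [488.9, 66.6, 68.8]
ee_rot: [[-0.154, 0.988, 0.002], [0.988, 0.154, 0.0], [-0.0, 0.002, -1.0]]
force: [-2.1, 0.3, 7.1]
opening: 25.0
gripper_force: 39.5
```

```bash
cat > ar.py <<'E'
import sys
from h import *
# arc rows: template swing dth (deg, clockwise from above +), n rows
s=manip.sense();print(s["position"],s["force"],s["opening"],s["gripper_force"])
piv=np.array([509.,-85.]);p=s["position"][:2];r=p-piv;print(np.hypot(*r),np.degrees(np.arctan2(r[1],r[0])))
th,n=float(sys.argv[1]),int(sys.argv[2]);st=np.radians(th)/n
yaw=np.arctan2(s["ee_rot"][1,0],s["ee_rot"][0,0])
for i in range(n):
    c,si=np.cos(st),np.sin(st);r2=np.array([c*r[0]+si*r[1],-si*r[0]+c*r[1]]);w=r2-r
    print(np.round([w@[np.cos(yaw),np.sin(yaw)],w@[np.sin(yaw),-np.cos(yaw)]],2),round(st,4));r=r2;yaw-=st
E
python3 ar.py 19.75 10
```

```text
[488.8580168   66.57469415  68.76128924] [-2.08061205  0.28525773  7.14856185] 24.984149161051953 39.511088132858276
152.90712015947977 97.56939553165948
[-0.21  5.27] 0.0345
[-0.21  5.27] 0.0345
[-0.21  5.27] 0.0345
[-0.21  5.27] 0.0345
[-0.21  5.27] 0.0345
[-0.21  5.27] 0.0345
[-0.21  5.27] 0.0345
[-0.21  5.27] 0.0345
[-0.21  5.27] 0.0345
[-0.21  5.27] 0.0345
```

Call:
{"api": "apply_moves", "payload": {"rows": [[-0.2, 5.2, 0, 0.0345, 20], [-0.2, 5.2, 0, 0.0345, 20], [-0.2, 5.2, 0, 0.0345, 20], [-0.2, 5.2, 0, 0.0345, 20], [-0.2, 5.2, 0, 0.0345, 20], [-0.2, 5.2, 0, 0.0345, 20], [-0.2, 5.2, 0, 0.0345, 20], [-0.2, 5.2, 0, 0.0345, 20], [-0.2, 5.2, 0, 0.0345, 20], [-0.2, 5.2, 0, 0.0345, 20], [0, 0, 0, 0, 20], [0, 0, 0, 0, 20]]}}

```text
clock: 4.2
position: [541.0, 64.9, 68.8]
ee_rot: [[0.189, 0.982, 0.003], [0.982, -0.189, 0.001], [0.001, 0.003, -1.0]]
force: [1.3, 2.7, 5.4]
opening: 24.4
gripper_force: 40.4
```

Call:
{"api": "apply_moves", "payload": {"rows": [[0, 0, 0, 0, 20], [0, 0, 0, 0, 20], [0, 0, 0, 0, 20], [0, 0, 0, 0, 20]]}}

```text
clock: 4.53
position: [540.9, 64.9, 68.8]
ee_rot: [[0.188, 0.982, 0.003], [0.982, -0.188, 0.001], [0.001, 0.003, -1.0]]
force: [1.4, 3.8, 5.4]
opening: 24.4
gripper_force: 40.3
```

```bash
python3 - <<'E'
from h import *
s=manip.sense()
print(s["position"],s["force"],s["qvel"].round(2),s["ee_rot"][:,0],s["opening"])
im,d=manip.grab_frame("wrist"); np.savez("w2.npz",im=im,d=d,p=s["position"],R=s["ee_rot"])
cv2.imwrite("pics/w2.png",cv2.resize(im[...,::-1],(800,600),interpolation=cv2.INTER_CUBIC))
for n in("top","side"):
  C=cam(n); im,d=manip.grab_frame(n);np.savez(n+"2.npz",im=im,d=d)
  u,v=np.array(proj(C,(554,152,57.5))).astype(int); cr=im[v-40:v+40,u-50:u+50,::-1]; print(u,v)
  cv2.imwrite(f"pics/{n}2.png",cv2.resize(cr,None,fx=4,fy=4,interpolation=cv2.INTER_CUBIC))
a=cv2.hconcat([cv2.imread("pics/top2.png"),cv2.imread("pics/side2.png")]);cv2.imwrite("pics/ts2.png",a)
E
```

```text
[540.85178702  64.88111219  68.80335465] [1.3520823  3.7802643  5.35511061] [ 0.01  0.   -0.03  0.02 -0.   -0.06] [0.18805094 0.98215826 0.0014107 ] 24.43668715259395
243 197
268 183
```

View pics/w2.png

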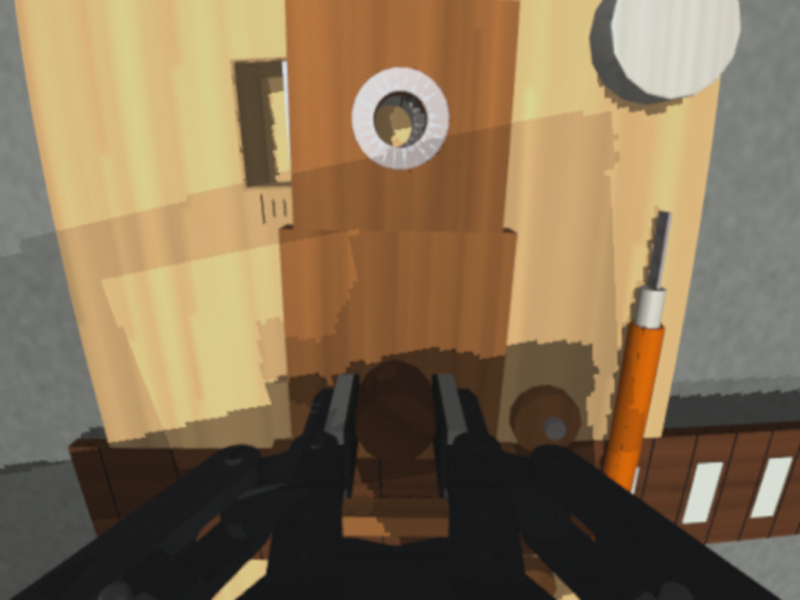

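The template now covers the block. The bush ring is at (400,118), and the left edge of the slot is at (235,60-185) with the block's left edge at x≈286. I'll check the alignment from those two edges.

```bash
python3 - <<'E'
from h import *
k=1.42857
D=np.load("w2.npz");s=dict(position=D["p"],ee_rot=D["R"]);C=cam("wrist",s);im=D["im"]
g=cv2.cvtColor(im,cv2.COLOR_RGB2GRAY);hs=cv2.cvtColor(im,cv2.COLOR_RGB2HSV)
m=((hs[...,1]<60)&(g>140)).astype(np.uint8); m[:,:235]=0;m[:,330:]=0;m[:30]=0;m[130:]=0
c=max(cv2.findContours(m,0,1)[0],key=cv2.contourArea);e=cv2.fitEllipse(c);print(e)
B=onplane(C,*e[0],57.5);print("bush",B)
yb=np.array([.152,.988]);xb=np.array([.988,-.152])
for n,u,v in(("slotL top",236,62),("slotL bot",247,186),("blockL",283,62),("blockL",291,183)):
    P=onplane(C,u/k,v/k,45);q=P[:2]-B[:2];print(n,P.round(1),"rel bush in bed x,y",(q@xb).round(1),(q@yb).round(1))
# same in w1 : block edges vs bore
D=np.load("w1.npz");C=cam("wrist",dict(position=D["p"],ee_rot=D["R"]))
O=onplane(C,385.86,97.97,45)
for n,u,v in(("blk TL",501,75),("blk TR",633,126),("blk BR",604,203),("blk BL",471,155)):
    P=onplane(C,u/k,v/k,45);q=P[:2]-O[:2];print(n,P.round(1),(q@xb).round(1),(q@yb).round(1))
for n,z0,u0 in(("top",57.5,0),("side",57.5,0)):
    D=np.load(n+"2.npz");C=cam(n);im=D["im"];u,v=map(int,proj(C,(554,152,57.5)))
    hs=cv2.cvtColor(im,cv2.COLOR_RGB2HSV);m=((hs[...,1]<90)&(hs[...,2]>110)).astype(np.uint8);M=np.zeros_like(m);M[v-13:v+13,u-13:u+13]=m[v-13:v+13,u-13:u+13]
    c=max(cv2.findContours(M,0,1)[0],key=cv2.contourArea);e=cv2.fitEllipse(c);print(n,e,onplane(C,*e[0],57.5))
E
```

```text
((279.72015380859375, 82.1496353149414), (67.02622985839844, 70.12738037109375), 1.4618322849273682)
bush [559.06980489 153.94071718  57.5       ]
slotL top [509.7 182.7  45. ] rel bush in bed x,y -53.2 20.9
slotL bot [502.5 142.8  45. ] rel bush in bed x,y -54.2 -19.6
blockL [525.  179.4  45. ] rel bush in bed x,y -37.5 19.9
blockL [518.  140.7  45. ] rel bush in bed x,y -38.5 -19.3
blk TL [524.  179.9  45. ] -35.5 20.7
blk TR [596.5 168.3  45. ] 37.9 20.2
blk BR [592.  127.7  45. ] 39.6 -20.6
blk BL [516.8 140.   45. ] -36.6 -19.8
top ((242.69390869140625, 198.61459350585938), (8.794241905212402, 25.97757339477539), 8.785364151000977) [551.48202814 156.01493227  57.5       ]
side ((257.1890869140625, 191.0194854736328), (5.52800178527832, 11.092503547668457), 167.231201171875) [511.96666205 143.36685876  57.5       ]
```

Call:
{"api": "apply_moves", "payload": {"rows": [[0, -1, 0, -0.0065, 20], [0, -0.9, 0, -0.006, 20], [0, 0, 0, 0, 20], [0, 0, 0, 0, 20], [0, 0, 0, 0, 20]]}}

```text
clock: 5.1
position: [538.8, 65.3, 68.8]
ee_rot: [[0.176, 0.984, 0.003], [0.984, -0.176, 0.001], [0.001, 0.003, -1.0]]
force: [0.2, 3.0, 7.4]
opening: 24.7
gripper_force: 40.4
```

```bash
cat > chk.py <<'E'
from h import *
k=1.42857
s=manip.sense();im,d=manip.grab_frame("wrist");C=cam("wrist",s)
print(s["clock"],s["position"],s["force"])
g=cv2.cvtColor(im,cv2.COLOR_RGB2GRAY);hs=cv2.cvtColor(im,cv2.COLOR_RGB2HSV)
u,v=map(int,proj(C,(556,154,57.5)))
m=((hs[...,1]<60)&(g>140)).astype(np.uint8);M=np.zeros_like(m);v0=max(v-55,0);M[v0:v+55,u-45:u+45]=m[v0:v+55,u-45:u+45]
c=max(cv2.findContours(M,0,1)[0],key=cv2.contourArea);e=cv2.fitEllipse(c);print(e)
B=onplane(C,*e[0],57.5);print("bush",B)
E
python3 chk.py
```

```text
5.1 [538.7901441   65.33401433  68.79614786] [0.16835313 2.96211913 7.43694309]
((279.5423889160156, 82.09537506103516), (67.15373229980469, 70.09784698486328), 1.4412841796875)
bush [555.79410466 154.65902548  57.5       ]
```

Call:
{"api": "apply_moves", "payload": {"rows": [[0, 0, 0, 0, 60], [0, 0, 0, 0, 60], [0, 0, 0, 0, 60], [0, 0, -10, 0, 60], [0, 0, -20, 0, 60], [0, 0, -25, 0, 60], [0, 0, -25, 0, 60], [-20, -3, -4, 0, 60], [-30, -4, 0, 0, 50], [-34, -4, 0, 0, 50], [-34, -4, 0, 0, 50], [-34, -4, 0, 0, 50]]}}

```text
clock: 6.15
position: [491.5, -82.7, 152.1]
ee_rot: [[0.176, 0.984, 0.0], [0.984, -0.176, -0.0], [-0.0, 0.001, -1.0]]
force: [0.3, -1.7, -0.3]
opening: 50.4
gripper_force: 0.0
```

Call:
{"api": "apply_moves", "payload": {"rows": [[-34, -4, 0, 0, 50], [-34, -4, 0, 0, 50], [-34, -4, 0, 0, 50], [-34, -4, 0, 0, 50], [-34, -4, 0, 0, 50], [-30, -4, 0, 0, 50], [-18, -4, 0, 0, 50], [-8, 0, 0, 0, 50], [0, 0, 0, 0, 50], [0, 0, 0, 0, 50], [0, 0, 0, 0, 50], [0, 0, 0, 0, 50]]}}

```text
clock: 7.15
position: [425.2, -297.9, 151.3]
ee_rot: [[0.175, 0.985, 0.0], [0.985, -0.175, 0.0], [0.0, -0.0, -1.0]]
force: [-0.2, -0.0, -0.2]
opening: 50.1
gripper_force: 0.0
```

```bash
python3 - <<'E'
from h import *
s=manip.sense();im,d=manip.grab_frame("wrist");C=cam("wrist",s);np.savez("w3.npz",im=im,d=d,p=s["position"],R=s["ee_rot"])
print(s["clock"],s["position"],s["qvel"].round(2),s["opening"])
cv2.imwrite("pics/w3.png",cv2.resize(im[...,::-1],(800,600),interpolation=cv2.INTER_CUBIC))
print(np.array(proj(C,(426,-299,102)))*1.42857)
# points in the height band near the pin top
Ps=[]
for i in range(0,420,2):
  for j in range(100,460,2):
    if d[i,j]>0:
      P=pt(C,j,i,d[i,j])
      if 99<P[2]<106 and np.hypot(P[0]-426,P[1]+299)<30: Ps.append(P)
Ps=np.array(Ps);print(len(Ps),Ps.mean(0),(Ps.max(0)+Ps.min(0))/2,np.ptp(Ps,0))
E
```

```text
7.15 [ 425.15827821 -297.85038122  151.34361963] [ 0.07  0.08  0.02 -0.17 -0.08 -0.21] 50.05706844117562
[398.0864939 342.3164514]
138 [ 424.84786452 -299.20111477  101.72150438] [ 424.83509197 -299.5907378   101.11836458] [16.87210117 16.47152386  4.06296857]
```

View pics/w3.png

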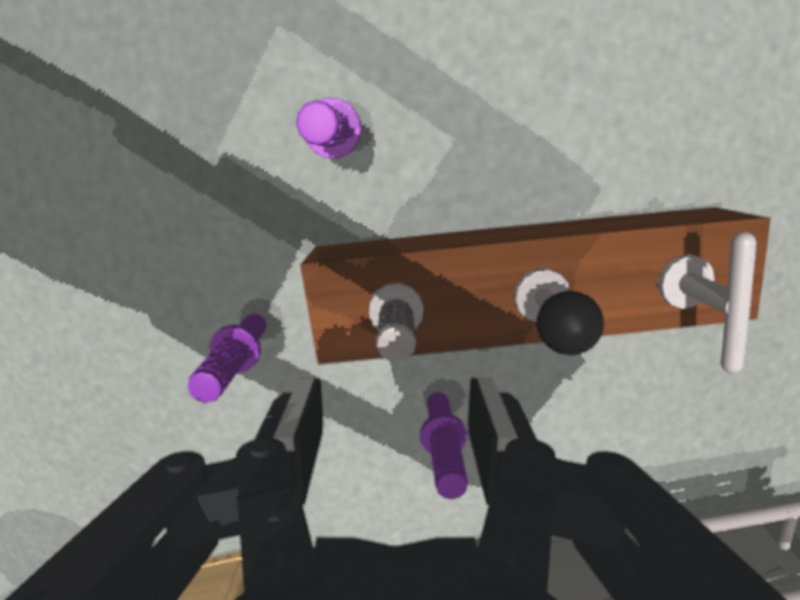

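The plain pin's top is at (396,340), directly under the gripper. The purple look-alikes are at (205,385), (450,485) and (320,120), and all of them are clear.

Call:
{"api": "apply_moves", "payload": {"rows": [[-1.4, 0, 20, 0, 50], [0, 0, 20, 0, 50], [0, 0, 20, 0, 50], [0, 0, 15, 0, 50], [0, 0, 10, 0, 50], [0, 0, 0, 0, 50], [0, 0, 0, 0, 12], [0, 0, 0, 0, 12], [0, 0, 0, 0, 12], [0, 0, 0, 0, 12], [0, 0, 0, 0, 12], [0, 0, 0, 0, 12]], "force": 35}}

```text
clock: 8.2
position: [425.3, -301.0, 67.8]
ee_rot: [[0.177, 0.984, 0.002], [0.984, -0.177, -0.001], [-0.001, 0.002, -1.0]]
force: [-1.0, 2.1, 6.4]
opening: 17.0
gripper_force: 34.2
```

Call:
{"api": "apply_moves", "payload": {"rows": [[0, 0, -5, 0, 12], [0, 0, -9, 0, 12], [0, 0, -9, 0, 12], [0, 0, -7, 0, 12], [0, 0, 0, 0, 12], [0, 0, 0, 0, 12], [0, 0, 0, 0, 12]]}}

```text
clock: 8.78
position: [424.3, -300.3, 96.2]
ee_rot: [[0.177, 0.984, -0.0], [0.984, -0.177, 0.0], [0.0, -0.0, -1.0]]
force: [0.1, -0.5, -1.4]
opening: 17.1
gripper_force: 34.6
```

Call:
{"api": "apply_moves", "payload": {"rows": [[-2, 0, 0, 0, 12], [-2, 0, 0, 0, 12], [-2, 0, 0, 0, 12], [-2, 0, 0, 0, 12], [-2, 0, 0, 0, 12], [-2, 0, 0, 0, 12], [-2, 0, 0, 0, 12], [-2, 0, 0, 0, 12], [-1, 0, 0, 0, 12], [0, 0, 0, 0, 12], [0, 0, 0, 0, 12]]}}

```text
clock: 9.7
position: [421.5, -315.9, 95.4]
ee_rot: [[0.176, 0.984, -0.0], [0.984, -0.176, 0.003], [0.003, -0.001, -1.0]]
force: [3.5, 4.1, -1.4]
opening: 17.2
gripper_force: 34.9
```

```bash
cat > pv.py <<'E'
import sys
from h import *
s=manip.sense();im,d=manip.grab_frame("wrist");C=cam("wrist",s);n=sys.argv[1];np.savez(n+".npz",im=im,d=d,p=s["position"],R=s["ee_rot"])
si,sd=manip.grab_frame("side");Cs=cam("side");np.savez(n+"s.npz",im=si,d=sd)
u,v=map(int,proj(Cs,s["position"]-[0,0,20]));u=min(max(u,50),509)
cr=cv2.resize(si[max(v-50,0):v+50,u-50:u+50,::-1],(400,400),interpolation=cv2.INTER_CUBIC)
w=cv2.resize(im[40:340,130:430,::-1],(400,400),interpolation=cv2.INTER_CUBIC)
cv2.imwrite(f"pics/{n}.png",cv2.hconcat([w,cr]));print(s["clock"],s["position"],s["force"],u,v)
E
python3 pv.py p4
```

```text
9.7 [ 421.52115425 -315.89295859   95.43986765] [ 3.45341464  4.10916354 -1.40636253] 342 335
```

View pics/p4.png

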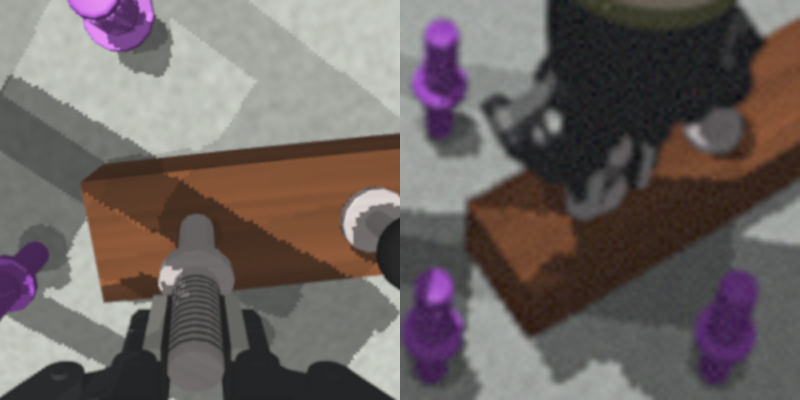

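The pin has tilted in the pads: its foot points toward the camera at (196,215) and its top is at (196,370). I'll fit the lean from the depth along its axis.

```bash
cat > tilt.py <<'E'
import sys
from h import *
D=np.load(sys.argv[1]+".npz");R=D["R"];p=D["p"];C=cam("wrist",dict(position=p,ee_rot=R));d=D["d"]
for v in range(150,330,6):
    u=277; q=R.T@(pt(C,u,v,np.median(d[v,u-1:u+2]))-p); print(v,q.round(1))
E
python3 tilt.py p4
```

```text
150 [49.9  0.  95.9]
156 [46.4  0.  89.4]
162 [46.5 -0.  62.9]
168 [45.8 -0.  45.8]
174 [42.4 -0.  45. ]
180 [38.9 -0.  44.9]
186 [35.2 -0.  45.2]
192 [31.5 -0.  45.3]
198 [27.7 -0.  45.4]
204 [22.9 -0.  48.8]
210 [21.6 -0.  41. ]
216 [20.2 -0.1 34.2]
222 [19.  -0.1 27.3]
228 [22.3 -0.1  9.3]
234 [19.2 -0.1  8.9]
240 [16.1 -0.1  8.6]
246 [16.  -0.1  1.5]
252 [14.4 -0.1 -2. ]
258 [13.7 -0.1 -6.9]
264 [ 13.   -0.1 -11.5]
270 [ 12.4  -0.1 -16.1]
276 [ 11.4  -0.1 -19.6]
282 [ 10.6  -0.1 -23.3]
288 [ 10.4  -0.1 -27.5]
294 [  9.7  -0.2 -30.9]
300 [  9.3  -0.2 -34.5]
306 [  7.2  -0.2 -35.5]
312 [  4.1  -0.2 -34.9]
318 [  0.8  -0.2 -34.3]
324 [ -2.4  -0.2 -33.9]
```

Call:
{"api": "apply_moves", "payload": {"rows": [[-1, 0, 0, 0, 12], [-1, 0, 0, 0, 12], [-0.5, 0, 0, 0, 12], [0, 0, 0, 0, 12], [0, 0, -3, 0, 12], [0, 0, -8, 0, 12], [0, 0, -15, 0, 12], [0, 0, -20, 0, 12], [0, 0, -20, 0, 12], [0, 0, -8, 0, 12], [0, 0, 0, 0, 12], [0, 0, 0, 0, 12]], "force": 50}}

```text
clock: 10.8
position: [420.9, -319.8, 169.9]
ee_rot: [[0.177, 0.984, 0.0], [0.984, -0.177, -0.0], [-0.0, 0.0, -1.0]]
force: [-0.4, -0.3, -2.6]
opening: 16.6
gripper_force: 49.3
```

```bash
python3 pv.py p5; python3 tilt.py p5; python3 - <<'E'
from h import *
s=manip.sense();print(s["ee_rot"],s["opening"])
E
```

```text
10.8 [ 420.91766233 -319.77428411  169.89174916] [-0.38944436 -0.25083568 -2.62662828] 346 316
150 [4.670e+01 1.000e-01 1.207e+02]
156 [4.190e+01 1.000e-01 1.206e+02]
162 [3.710e+01 1.000e-01 1.196e+02]
168 [3.210e+01 1.000e-01 1.203e+02]
174 [1.790e+01 1.000e-01 1.657e+02]
180 [1.190e+01 1.000e-01 1.661e+02]
186 [1.050e+01 1.000e-01 1.474e+02]
192 [1.060e+01 1.000e-01 1.252e+02]
198 [6.600e+00 1.000e-01 1.206e+02]
204 [23.3 -0.  47.7]
210 [22.1 -0.1 39.6]
216 [20.9 -0.1 32. ]
222 [19.1 -0.1 26.9]
228 [22.6 -0.1  8.6]
234 [19.1 -0.1  9.3]
240 [16.1 -0.1  8.6]
246 [15.7 -0.1  2.2]
252 [14.6 -0.1 -2.3]
258 [14.6 -0.1 -8.6]
264 [ 13.3  -0.1 -12.1]
270 [ 12.4  -0.1 -16. ]
276 [ 11.5  -0.1 -19.7]
282 [ 10.8  -0.1 -23.6]
288 [ 10.1  -0.1 -27.1]
294 [  9.6  -0.2 -30.7]
300 [  9.1  -0.2 -34.2]
306 [  7.4  -0.2 -35.8]
312 [  3.9  -0.2 -34.7]
318 [  1.   -0.2 -34.5]
324 [ -2.4  -0.2 -33.9]
[[ 0.17659793  0.98428118 -0.00193258]
 [ 0.98428219 -0.1765948   0.00168628]
 [ 0.00131849 -0.0022     -0.99999671]] 16.975514432583402
```

Call:
{"api": "apply_moves", "payload": {"rows": [[20, 2, 0, 0, 12], [36, 3.8, 0, 0, 12], [39, 4, 0, 0, 12], [39, 4, 0, 0, 12], [39, 4, 0, 0, 12], [39, 4, 0, 0, 12], [39, 4, 0, 0, 12], [39, 4, 0, 0, 12], [39, 4, 0, 0, 12], [39, 4, 0, 0, 12], [39, 4, 0, 0, 12], [30, 3.2, 0, 0, 12]]}}

```text
clock: 11.9
position: [541.7, 105.5, 168.5]
ee_rot: [[0.175, 0.984, -0.002], [0.984, -0.175, 0.0], [-0.0, -0.002, -1.0]]
force: [1.4, -0.7, -2.5]
opening: 16.3
gripper_force: 49.3
```

Call:
{"api": "apply_moves", "payload": {"rows": [[25, 3, 0, 0, 12], [15, 2, 0, 0, 12], [8, 0, 0, 0, 12], [0, 0, 10, 0, 12], [0, 0, 15, 0, 12], [0, 0, 10, 0, 12], [0, 0, 0, 0, 12], [0, 0, 0, 0, 12], [0, 0, 0, 0, 12], [0, 0, 0, 0, 12]]}}

```text
clock: 12.73
position: [556.5, 148.5, 136.3]
ee_rot: [[0.177, 0.984, 0.002], [0.984, -0.177, 0.0], [0.0, 0.001, -1.0]]
force: [0.4, -0.2, -1.7]
opening: 16.6
gripper_force: 49.3
```

```bash
python3 pv.py p6; python3 tilt.py p6 | sed -n 6,28p; python3 - <<'E'
from h import *
D=np.load("p6.npz");R=D["R"];p=D["p"];C=cam("wrist",dict(position=p,ee_rot=R));print(R)
for t in((16.9,0,56.6),(24.8,0,55.1)): print("foot",p+R@t, proj(C,p+R@np.array(t)))
print("bush px",proj(C,(555.8,154.6,57.5)))
E
```

```text
12.7333 [556.46180017 148.48478214 136.27286671] [ 0.44360095 -0.21864287 -1.70995691] 269 166
180 [31.1  0.  79.9]
186 [27.1  0.  78.6]
192 [22.7  0.  79. ]
198 [18.4  0.  78.7]
204 [23.3 -0.  47.6]
210 [21.8 -0.  40.2]
216 [20.4 -0.1 33.4]
222 [19.5 -0.1 25.8]
228 [22.7 -0.1  8.2]
234 [19.4 -0.1  8.6]
240 [16.3 -0.1  8.1]
246 [16.2 -0.1  1.1]
252 [14.7 -0.1 -2.6]
258 [14.2 -0.1 -8. ]
264 [ 12.5  -0.1 -10.6]
270 [ 12.4  -0.1 -16. ]
276 [ 11.   -0.1 -18.8]
282 [ 10.7  -0.1 -23.3]
288 [ 10.3  -0.1 -27.5]
294 [ 10.   -0.2 -31.4]
300 [  8.4  -0.2 -33.1]
306 [  7.2  -0.2 -35.4]
312 [  4.2  -0.2 -35.2]
[[ 1.77311198e-01  9.84153676e-01  1.50999150e-03]
 [ 9.84154729e-01 -1.77311684e-01  1.92794999e-04]
 [ 4.57479042e-04  1.45188056e-03 -9.99998841e-01]]
foot [559.54382494 165.12790925  79.68066369] (np.float64(277.0360606657556), np.float64(209.5203614245335))
foot [560.94231842 172.90244241  81.18427603] (np.float64(277.0431293444136), np.float64(198.3268546169451))
bush px (np.float64(274.409064143834), np.float64(214.75494423929817))
```

View pics/p6.png

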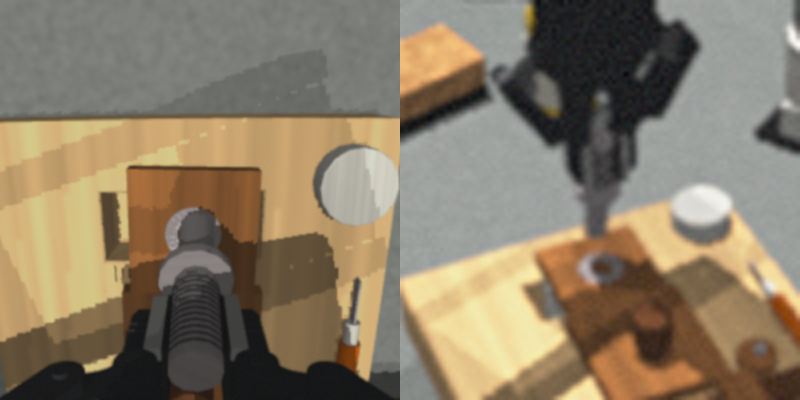

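The view shows the pin's foot just beyond the bush ring, offset outward (+x) and slightly right. I'll fit the ring's outer edge in this same picture so that calibration errors cancel.

```bash
cat > ring.py <<'E'
import sys
from h import *
from scipy.optimize import least_squares
from scipy.ndimage import map_coordinates
def ring(n,c0,angs,rad=None):
    D=np.load(n+".npz");R=D["R"];p=D["p"];C=cam("wrist",dict(position=p,ee_rot=R))
    sat=cv2.cvtColor(D["im"],cv2.COLOR_RGB2HSV)[...,1].astype(float);pts=[]
    for a in np.radians(angs):   # angle in tool axes from tool x toward tool y
        dr=(R@[np.cos(a),np.sin(a),0])[:2];rs=np.arange(26,8,-.25)
        uv=np.array([proj(C,(*(np.array(c0)+r*dr),57.5)) for r in rs])
        sv=map_coordinates(sat,[uv[:,1],uv[:,0]],order=1);k=np.where(sv<75)[0]
        if len(k) and k[0]>0: pts.append(np.array(c0)+rs[k[0]]*dr)
    pts=np.array(pts)
    f=(lambda q:np.hypot(*(pts-q[:2]).T)-(q[2] if rad is None else rad))
    r=least_squares(f,[*c0,18][: 3 if rad is None else 2],loss="soft_l1",f_scale=.5);return r.x,np.abs(r.fun).mean(),len(pts),np.hypot(*(pts-r.x[:2]).T).round(1)
if __name__=="__main__":
    print(ring("w2",(559,154),range(0,360,15)))
    x=ring("w2",(559,154),range(0,360,15))[0][2]
    a=list(range(-150,-19,10))
    print(ring("p6",(555.8,154.5),a)); print(ring("p6",(555.8,154.5),a,x)); print(ring("p6",(555.8,154.5),list(range(-150,100,10)),x))
E
python3 ring.py
python3 - <<'E'
from h import *
D=np.load("p6.npz");d=D["d"];print(d[196:206,277])
E
```

```text
(array([559.05088238, 153.54545415,  15.08695033]), np.float64(0.07353786364047739), 24, array([14.9, 15.1, 15.1, 15. , 15.1, 15.2, 15.1, 15. , 15.2, 15.1, 15.1,
       15. , 15.1, 15.1, 15.2, 15. , 14.9, 15. , 15.1, 15.2, 15.1, 15.2,
       15.2, 15. ]))
(array([556.65924361, 153.44544782,  16.03825002]), np.float64(0.09223152091893534), 12, array([16.3, 15.8, 16. , 16.1, 16.1, 15.9, 16. , 16.1, 16.1, 16.1, 16. ,
       15.9]))
(array([555.70799585, 153.97349278]), np.float64(0.13848654925992512), 12, array([15.7, 15. , 15.1, 15.2, 15. , 14.9, 14.9, 15. , 15.1, 15.2, 15.2,
       15.3]))
(array([555.66209507, 153.92938603]), np.float64(0.12806744121275268), 23, array([15.6, 14.9, 15. , 15.1, 15. , 14.8, 14.9, 15. , 15.1, 15.2, 15.2,
       15.3, 15.1, 15.1, 15.3, 14.8, 15. , 15.2, 14.9, 15.1, 15. , 15.1,
       15. ]))
[229.28722 228.01297 229.5789  229.91211 203.50774 202.57399 200.9388
 200.22922 198.69241 198.20818]
```

Call:
{"api": "apply_moves", "payload": {"rows": [[-3, -0.5, 0, 0, 12], [-4, -0.6, 0, 0, 12], [-4, -0.5, 0, 0, 12], [-1, -0.2, 3, 0, 12], [0, 0, 5, 0, 12], [0, 0, 5, 0, 12], [0, 0, 3, 0, 12], [0, 0, 2, 0, 12], [0, 0, 0, 0, 12], [0, 0, 0, 0, 12], [0, 0, 0, 0, 12], [0, 0, 0, 0, 12]]}}

```text
clock: 13.83
position: [552.1, 137.5, 117.6]
ee_rot: [[0.177, 0.984, 0.0], [0.984, -0.177, 0.0], [0.0, 0.0, -1.0]]
force: [0.6, -0.3, -1.8]
opening: 16.8
gripper_force: 49.3
```

```bash
cat > foot.py <<'E'
import sys
from ring import *
n=sys.argv[1]; D=np.load(n+".npz");R=D["R"];p=D["p"];d=D["d"];C=cam("wrist",dict(position=p,ee_rot=R))
Q=np.array([R.T@(pt(C,277,v,d[v,277])-p) for v in range(170,330)])
th=np.radians(float(sys.argv[2])) if len(sys.argv)>2 else 0
g=Q[(Q[:,2]>-32)&(Q[:,2]<-4)&(Q[:,0]<25)]; sh=Q[(Q[:,2]>20)&(Q[:,2]<50)&(Q[:,0]<28)&(Q[:,0]>0)]
if len(sh)<4: sh=Q[:0]
print(len(g),len(sh))
# common slope: grip offset radius 9, shank radius 8
def f(q):
    t,x0=q; return np.r_[[(a[0]-x0)*np.cos(t)-a[2]*np.sin(t)-9 for a in g],[(a[0]-x0)*np.cos(t)-a[2]*np.sin(t)-8 for a in sh]]
r=least_squares(f,[.18,6],loss="soft_l1",f_scale=.5);t,x0=r.x
# axis x=x0+z tan t ; top centre from grip's upper edge (7.8..) measured z=-33.8 along
zt=-33.8; top=np.array([x0+zt*np.tan(t),0,zt]); foot=top+92*np.array([np.sin(t),0,np.cos(t)])
W=p+R@foot; print("lean deg",np.degrees(t),"foot tool",foot.round(2),"world",W.round(2))
b,e,k,_=ring(n,(555.7,153.95),list(range(-150,100,10)),15.08)
q=R.T@np.r_[b-W[:2],0];print("ring",b.round(2),e.round(2),k,"bush minus foot in tool",q.round(2),"foot depth below template",57.5-W[2])
E
python3 pv.py p7; python3 foot.py p6; python3 foot.py p7
```

```text
13.8333 [552.12728069 137.53724304 117.56655667] [ 0.63851272 -0.27128223 -1.77662424] 270 174
42 20
lean deg 10.5768660876947 foot tool [16.77  0.   56.64] world [559.52 165.    79.64]
ring [555.7  153.93] 0.2 23 bush minus foot in tool [-1.157e+01 -1.800e+00 -1.000e-02] foot depth below template -22.143725782186422
43 21
lean deg 10.666343731703899 foot tool [16.82  0.   56.61] world [555.12 154.1   60.96]
ring [555.72 153.96] 0.1 23 bush minus foot in tool [-0.03  0.61  0.  ] foot depth below template -3.4587147666179803
```

Call:
{"api": "apply_moves", "payload": {"rows": [[-0.3, 0.6, 0, 0, 12], [0, 0, 1, 0, 12], [0, 0, 1, 0, 12], [0, 0, 1, 0, 12], [0, 0, 1, 0, 12], [0, 0, 1, 0, 12], [0, 0, 0.5, 0, 12], [0, 0, 0, 0, 12], [0, 0, 0, 0, 12], [0, 0, 0, 0, 12]]}}

```text
clock: 14.77
position: [552.5, 137.1, 111.8]
ee_rot: [[0.177, 0.984, -0.0], [0.984, -0.177, 0.0], [0.0, -0.0, -1.0]]
force: [0.3, -0.0, -1.3]
opening: 16.6
gripper_force: 49.4
```

```bash
python3 pv.py p8; python3 foot.py p8; python3 - <<'E'
from h import *
print(manip.sense()["force"])
E
```

```text
14.7667 [552.46671375 137.1337971  111.78004396] [ 0.25918227 -0.02139563 -1.27810392] 270 176
42 20
lean deg 10.779420121058305 foot tool [16.9   0.   56.58] world [555.45 153.78  55.21]
ring [555.72 154.02] 0.11 23 bush minus foot in tool [0.29 0.22 0.  ] foot depth below template 2.294622643808516
[ 0.66749851  0.75312933 -2.04386059]
```

Call:
{"api": "apply_moves", "payload": {"rows": [[0.2, 0.1, 0.7, 0, 12], [0, 0, 0.7, 0, 12], [0, 0, 0.6, 0, 12], [0, 0, 0, 0, 12], [0, 0, 0, 0, 12]], "force": 35}}

```text
clock: 15.28
position: [552.7, 137.3, 109.8]
ee_rot: [[0.177, 0.984, 0.0], [0.984, -0.177, 0.0], [0.0, 0.0, -1.0]]
force: [1.0, 1.2, -1.0]
opening: 16.6
gripper_force: 49.3
```

Call:
{"api": "apply_moves", "payload": {"rows": [[0.7, 0, 0, 0, 12], [0.7, 0, 0, 0, 12], [0.7, 0, 0, 0, 12], [0.7, 0, 0, 0, 12], [0.7, 0, 0, 0, 12], [0.5, 0, 0, 0, 12], [0, 0, 0, 0, 12], [0, 0, 0, 0, 12]]}}

```text
clock: 15.95
position: [553.1, 140.1, 109.8]
ee_rot: [[0.177, 0.984, -0.001], [0.984, -0.177, -0.002], [-0.002, -0.0, -1.0]]
force: [-1.4, -5.4, 1.5]
opening: 16.8
gripper_force: 49.6
```

```bash
python3 pv.py p9; python3 foot.py p9
```

```text
15.95 [553.10566147 140.09529986 109.7760335 ] [-1.37401678 -5.36473527  1.52165285] 270 176
41 20
lean deg 9.897703092779789 foot tool [15.78  0.   56.83] world [555.86 155.52  52.91]
ring [555.73 153.97] 0.29 23 bush minus foot in tool [-1.55  0.15  0.  ] foot depth below template 4.5867529910973275
```

Call:
{"api": "apply_moves", "payload": {"rows": [[0.8, 0, 0, 0, 12], [0.8, 0, 0, 0, 12], [0.8, 0, 0.2, 0, 12], [0.8, 0, 0, 0, 12], [0.8, 0, 0.2, 0, 12], [0.8, 0, 0, 0, 12], [0.8, 0, 0, 0, 12], [0, 0, 0, 0, 12], [0, 0, 0, 0, 12]]}}

```text
clock: 16.8
position: [554.5, 145.1, 109.7]
ee_rot: [[0.177, 0.984, 0.0], [0.984, -0.177, -0.003], [-0.003, 0.001, -1.0]]
force: [-1.2, -9.2, 3.0]
opening: 16.8
gripper_force: 49.7
```

```bash
python3 pv.py q1; python3 foot.py q1
```

```text
16.8 [554.47005346 145.06041731 109.74976736] [-1.20450791 -9.21500392  3.01741953] 270 175
39 16
lean deg 6.4111137083922465 foot tool [10.55  0.   57.62] world [556.34 155.29  52.1 ]
ring [555.74 153.94] 0.4 23 bush minus foot in tool [-1.43 -0.35  0.  ] foot depth below template 5.403428343908011
```

Call:
{"api": "apply_moves", "payload": {"rows": [[0.8, 0, 0, 0, 12], [0.8, 0, 0.2, 0, 12], [0.8, 0, 0, 0, 12], [0.8, 0, 0.2, 0, 12], [0.8, 0, 0, 0, 12], [0.8, 0, 0.2, 0, 12], [0.8, 0, 0, 0, 12], [0.8, 0, 0, 0, 12], [0.8, 0, 0, 0, 12], [0, 0, 0, 0, 12], [0, 0, 0, 0, 12]]}}

```text
clock: 17.82
position: [555.7, 152.4, 108.9]
ee_rot: [[0.177, 0.984, 0.0], [0.984, -0.177, -0.002], [-0.002, 0.0, -1.0]]
force: [-0.7, -7.4, 1.0]
opening: 16.9
gripper_force: 49.3
```

```bash
python3 pv.py q2; python3 foot.py q2
```

```text
17.8167 [555.74822645 152.38694461 108.94780945] [-0.66769182 -7.38809044  1.04492696] 268 173
33 10
lean deg 1.258235382876599 foot tool [ 2.66  0.   58.18] world [556.22 154.87  50.76]
ring [555.65 153.92] 0.57 23 bush minus foot in tool [-1.04 -0.39  0.  ] foot depth below template 6.735897618809844
```

Call:
{"api": "apply_moves", "payload": {"rows": [[0.8, 0, 0, 0, 12], [0.8, 0, 0, 0, 12], [0, 0, 0.7, 0, 12], [0, 0, 0.7, 0, 12], [0, 0, 0.7, 0, 12], [0, 0, 0.7, 0, 12], [0, 0, 0, 0, 12], [0, 0, 0, 0, 12]]}}

```text
clock: 18.58
position: [556.1, 153.9, 106.4]
ee_rot: [[0.177, 0.984, 0.0], [0.984, -0.177, -0.002], [-0.002, 0.001, -1.0]]
force: [-1.0, -7.1, 2.7]
opening: 16.7
gripper_force: 49.7
```

Call:
{"api": "apply_moves", "payload": {"rows": [[-0.5, 0, 0, 0, 12], [-0.4, 0, 0, 0, 12], [0, 0, 0.7, 0, 12], [0, 0, 0.7, 0, 12], [0, 0, 0.7, 0, 12], [0, 0, 0, 0, 12], [0, 0, 0, 0, 12]]}}

```text
clock: 19.17
position: [555.9, 153.5, 104.2]
ee_rot: [[0.177, 0.984, 0.0], [0.984, -0.177, -0.002], [-0.002, 0.001, -1.0]]
force: [-1.4, -6.0, 0.8]
opening: 16.8
gripper_force: 49.6
```

```bash
python3 pv.py q3; python3 foot.py q3
```

```text
19.1667 [555.91833974 153.45322219 104.19166371] [-1.38551382 -5.9766083   0.847492  ] 268 175
31 38
lean deg 6.218955244477597 foot tool [ 9.    0.   57.66] world [557.53 162.22  46.52]
ring [555.61 153.96] 0.31 22 bush minus foot in tool [-8.46 -0.42  0.01] foot depth below template 10.980988516215056
```

Call:
{"api": "apply_moves", "payload": {"rows": [[-0.4, 0, 0, 0, 12], [0, 0, 0.6, 0, 12], [0, 0, 0.6, 0, 12], [0, 0, 0.6, 0, 12], [0, 0, 0.6, 0, 12], [0, 0, 0.6, 0, 12], [0, 0, 0, 0, 12], [0, 0, 0, 0, 12]]}}

```text
clock: 19.93
position: [555.9, 153.3, 101.1]
ee_rot: [[0.177, 0.984, 0.0], [0.984, -0.177, -0.001], [-0.001, 0.001, -1.0]]
force: [0.4, -5.4, 1.2]
opening: 16.6
gripper_force: 49.6
```

Call:
{"api": "apply_moves", "payload": {"rows": [[-0.3, 0, 0.7, 0, 12], [0, 0, 0.7, 0, 12], [0, 0, 0.7, 0, 12], [0, 0, 0.7, 0, 12], [0, 0, 0.7, 0, 12], [0, 0, 0, 0, 12], [0, 0, 0, 0, 12]]}}

```text
clock: 20.52
position: [555.8, 153.3, 97.5]
ee_rot: [[0.177, 0.984, 0.0], [0.984, -0.177, -0.001], [-0.001, 0.001, -1.0]]
force: [1.3, -5.4, -0.1]
opening: 16.3
gripper_force: 49.5
```

Call:
{"api": "apply_moves", "payload": {"rows": [[-0.3, 0, 0.8, 0, 12], [0, 0, 0.8, 0, 12], [0, 0, 0.8, 0, 12], [0, 0, 0.8, 0, 12], [0, 0, 0.8, 0, 12], [0, 0, 0.8, 0, 12], [0, 0, 0.8, 0, 12], [0, 0, 0.8, 0, 12], [0, 0, 0, 0, 12], [0, 0, 0, 0, 12]]}}

```text
clock: 21.35
position: [555.7, 153.3, 91.0]
ee_rot: [[0.177, 0.984, 0.0], [0.984, -0.177, -0.0], [-0.0, 0.0, -1.0]]
force: [1.0, -5.2, 0.8]
opening: 16.9
gripper_force: 49.4
```

Call:
{"api": "apply_moves", "payload": {"rows": [[-0.3, 0, 0.8, 0, 12], [0, 0, 0.8, 0, 12], [0, 0, 0.8, 0, 12], [0, 0, 0.8, 0, 12], [0, 0, 0.8, 0, 12], [0, 0, 0.8, 0, 12], [0, 0, 0.8, 0, 12], [0, 0, 0.8, 0, 12], [0, 0, 0.8, 0, 12], [0, 0, 0.8, 0, 12], [0, 0, 0, 0, 12], [0, 0, 0, 0, 12]]}}

```text
clock: 22.35
position: [555.5, 153.2, 82.8]
ee_rot: [[0.177, 0.984, -0.0], [0.984, -0.177, -0.0], [-0.0, -0.0, -1.0]]
force: [1.6, -4.9, -0.9]
opening: 16.6
gripper_force: 49.2
```

Call:
{"api": "apply_moves", "payload": {"rows": [[-0.2, 0, 0.8, 0, 12], [0, 0, 0.8, 0, 12], [0, 0, 0.8, 0, 12], [0, 0, 0.8, 0, 12], [0, 0, 0.8, 0, 12], [0, 0, 0.6, 0, 12], [0, 0, 0.4, 0, 12], [0, 0, 0.4, 0, 12], [0, 0, 0, 0, 12], [0, 0, 0, 0, 12]]}}

```text
clock: 23.18
position: [555.4, 153.0, 77.5]
ee_rot: [[0.177, 0.984, -0.0], [0.984, -0.177, 0.0], [-0.0, -0.0, -1.0]]
force: [2.2, -3.2, -0.2]
opening: 16.3
gripper_force: 49.3
```

Call:
{"api": "apply_moves", "payload": {"rows": [[0, 0, 0.4, 0, 12], [0, 0, 0.4, 0, 12], [0, 0, 0.4, 0, 12], [0, 0, 0.3, 0, 12], [0, 0, 0, 0, 12], [0, 0, 0, 0, 12]]}}

```text
clock: 23.68
position: [555.4, 153.0, 76.0]
ee_rot: [[0.177, 0.984, -0.0], [0.984, -0.177, 0.0], [0.0, -0.0, -1.0]]
force: [2.5, -3.2, 0.2]
opening: 16.5
gripper_force: 49.3
```

Call:
{"api": "apply_moves", "payload": {"rows": [[0, 0, 0.4, 0, 12], [0, 0, 0.4, 0, 12], [0, 0, 0.3, 0, 12], [0, 0, 0, 0, 12], [0, 0, 0, 0, 12]]}}

```text
clock: 24.1
position: [555.5, 153.1, 75.3]
ee_rot: [[0.177, 0.984, 0.0], [0.984, -0.177, 0.0], [0.0, 0.0, -1.0]]
force: [-1.3, -3.6, 5.0]
opening: 16.9
gripper_force: 49.8
```

```bash
python3 pv.py q4; python3 - <<'E'
from h import *
D=np.load("q4.npz");R=D["R"];p=D["p"];C=cam("wrist",dict(position=p,ee_rot=R));d=D["d"]
for v in list(range(186,246,4)): print(v,pt(C,277,v,d[v,277]).round(1),end=' ')
E
```

```text
24.1 [555.48675261 153.05428243  75.30124117] [-1.27113294 -3.56047141  5.00392451] 269 183
186 [562.3 191.2  44.7] 190 [561.8 188.9  44.3] 194 [561.7 188.2  50.3] 198 [561.7 188.   57.6] 202 [561.3 186.   57.7] 206 [560.9 183.7  57.3] 210 [560.5 181.6  57.4] 214 [560.2 179.6  57.9] 218 [559.7 177.2  57.1] 222 [559.3 175.   57. ] 226 [559.  172.9  57.4] 230 [558.5 170.2  56.3] 234 [558.2 168.7  58.2] 238 [558.2 168.6  63.4] 242 [557.7 166.1  62.7]
```

Force has risen to 5 N and the collar top reads about 63 mm (63.5 expected), so the pin is seated. Now I'll release it and back off.

Call:
{"api": "apply_moves", "payload": {"rows": [[0, 0, 0, 0, 45], [0, 0, 0, 0, 45], [0, 0, 0, 0, 45], [0, 0, 0, 0, 45], [0, 0, 0, 0, 45], [0, 0, -8, 0, 45], [0, 0, -20, 0, 45], [0, 0, -25, 0, 45], [0, 0, -25, 0, 45], [0, 0, -20, 0, 45], [0, 0, 0, 0, 45], [0, 0, 0, 0, 45]]}}

```text
clock: 25.2
position: [556.7, 153.3, 175.5]
ee_rot: [[0.177, 0.984, 0.004], [0.984, -0.177, 0.001], [0.002, 0.004, -1.0]]
force: [-0.5, -0.8, -0.8]
opening: 44.9
gripper_force: 0.0
```

```bash
python3 pv.py q5; python3 tilt.py q5|sed -n 1,30p
```

```text
25.2 [556.73133187 153.28076002 175.45991893] [-0.50913602 -0.76685217 -0.75078856] 268 153
150 [4.540e+01 1.000e-01 1.309e+02]
156 [4.040e+01 1.000e-01 1.303e+02]
162 [3.530e+01 1.000e-01 1.308e+02]
168 [3.260e+01 1.000e-01 1.178e+02]
174 [2.740e+01 1.000e-01 1.191e+02]
180 [2.270e+01 1.000e-01 1.175e+02]
186 [1.750e+01 1.000e-01 1.183e+02]
192 [1.420e+01 1.000e-01 1.116e+02]
198 [9.100e+00 1.000e-01 1.117e+02]
204 [ 9.3  0.  94. ]
210 [ 9.1  0.  79.8]
216 [ 8.8 -0.  67.3]
222 [ 5.  -0.  65.8]
228 [ 0.2 -0.  66.9]
234 [-3.2 -0.  64.4]
240 [-3.070e+01  1.000e-01  1.185e+02]
246 [-3.600e+01  1.000e-01  1.175e+02]
252 [-4.200e+01  1.000e-01  1.179e+02]
258 [-4.790e+01  1.000e-01  1.181e+02]
264 [-5.360e+01  1.000e-01  1.176e+02]
270 [-5.93e+01  1.00e-01  1.17e+02]
276 [-6.610e+01  1.000e-01  1.183e+02]
282 [-7.190e+01  1.000e-01  1.177e+02]
288 [-7.850e+01  1.000e-01  1.181e+02]
294 [-7.690e+01  1.000e-01  1.056e+02]
300 [-76.8   0.1  96.1]
306 [-76.9   0.   87.3]
312 [-80.5   0.   84.1]
318 [-86.1   0.   83.6]
324 [-92.4   0.   84. ]
```

View pics/q5.png

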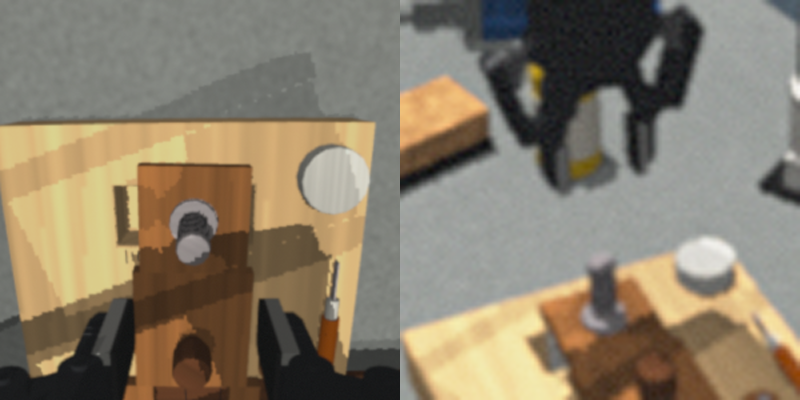

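The pin stands upright with its collar on the template (collar top about 6 mm above it, grip top about 51 mm). The gripper is clear, and the tin and knife are where they were.

```bash
python3 -c "
from station import manip
print(manip.sign_off())"
```

```text
the job is handed in; nothing more can be done
None
```

I swung the template over the index block, started the plain pin at about a 10.5° lean, slid it home until its collar sat on the template, released it and handed the job in at about 25 s; the sign-off returned no verdict.

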